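Make up a fixing kit and a rubbing-down kit in their fitted trays

ROBOT

A 6-joint arm with a two-finger parallel gripper is mounted at the origin on the work surface; the furniture and walls round the work are solid. World frame = base frame: x ahead of the robot, y to its left, z up, the work surface at z = 0. Lengths are in m, angles in rad, forces in N, time in s.
With the tool pointing down it reaches from about 0.35 to 0.975 m from the base axis. Payload 4.9 kg.
Tool frame: the origin (TCP) lies midway between the tips of the shut fingers; the grasp point (between the pads) lies 19 mm behind it (manip.pinch_z is the distance from the TCP to the grasp point, in m); z points along the fingers, y is the direction in which the jaws open and shut (so a half turn about z gives the same grasp; the last joint's range is limited). The gripper opens to 85 mm and grips with 20 to 120 N. Pads are 22 mm wide; open, the fingers measure 114 mm over their backs; the gripper's body (76 mm by 85 mm) begins 54 mm behind the grasp point. The pads swing forward as they close: fully open they stand 13 mm farther back than shut.
Start: joints at [-1.431, 0.053, 1.613, -0, 1.476, -0.119], TCP at [0.16, -0.604, 0.231] pointing down, gripper open.
Joint ranges: [-3.01, 3.01], [-1.01, 2.22], [0.06, 2.58], [-1.02, 4.17], [0.09, 2.62], [-3.14, 3.14]. Speed limits (rad/s): [2.57, 2.57, 3.14, 3.14, 3.14, 3.14].

INTERFACE

Orientations are given as a unit quaternion [w, x, y, z].
In Python, from plant import manip gives the robot as it stands.
- The arm moves only by the tool drive_tool, never from a script. Its argument "commands" is text: rows parted by semicolons, each of 5 numbers parted by spaces: the finger opening in mm, from 0 to 85.4, then the shift along the tool's x, y, z in units of 30 mm (1.0 is 30 mm), then the turn about the tool's z in degrees. A call has exactly 8 rows; each row shifts and turns the commanded pose from where the row before left it, along the tool's axes as they then stand; what a row does not reach is not made up. A row lasts 1/8 s, in which the tool goes at most 62.5 mm and 10.7 degrees, less where a joint would pass 70% of its speed; a pose out of reach is approached as far as the arm can. A call is refused whole if a number of a shift passes 1 or a number of a turn 10.7, either way. A call with a gripper value outside its range is refused whole. The fingers move at their own pace and stop on an object; the grip force is fixed at half the most. Time passes only in rows, so rows that do not move let the fingers close, or fill a call up. It gives the time, the measured TCP pose, the force and the opening at its end, in the units of the state.
- manip.state(): the state, without advancing time (a new reading comes with each control period).
- manip.grab_frame(name): name is "scene" or "side" or "wrist"; returns the picture (400x640x3 uint8, red, green, blue); there is no depth.
- manip.camera_params(name): a dict with "fx", "fy", "cx", "cy" (pixels), "distortion" ([k1, k2, p1, p2, k3] as OpenCV has them; the pictures are not rectified), "xyz" and "orientation" of the camera in the world. Camera axes: x right, y down, z forward; pixel columns grow to the right and rows downward; lengths in m; the calibration is good to about 2 mm. A picture is of the moment at which its call begins: read the wrist's pose just before it. camera_params takes no time and is no camera call; for the wrist camera it gives the pose at the moment of the call.
- manip.job_done(): hands the job in, once; it reports no verdict.
The state is a dict: "time": time; "joint_pos": joint angles; "joint_vel": joint speeds; "joint_efforts": joint torques, N m; "tool_pos": TCP position; "tool_rot": TCP orientation; "contact_force": force on the tool from outside, world axes, zero at the start; "ft_torque": the same for the moment, N m; "gripper_width": opening from 0.0 (shut) to 1.0 (fully open).
Only numpy, scipy, OpenCV 4.12 (cv2) and the standard library are available. Lean on these libraries where they do the work, as an engineer would, in place of code of your own. Each camera call takes 0.05 s, during which the arm holds its last target. There are 200 camera calls.

TASK

Make up the two kits for tomorrow's job in their fitted wooden trays: the fixing kit (tray with three cut-outs) gets the grey tin of screws, the small plain green case and the screwdriver; the rubbing-down kit (tray with two cut-outs) gets the sanding block and the white jar. Seat every piece fully down in the cut-out of its own shape, right way up, and let go of it. The larger green case with the latch and the wax tin are in neither kit: leave them where they are.

Things in the scene. Friction and masses are not known exactly. Their poses are not given: they have to be found in the camera images.
- fixing_tray: Fixing kit's 158 (x) by 214 (y) mm tray, pale board 16 thick, fixed. Origin: centre of underside; at yaw 0 x points away from the robot, y left. Grey-floored cut-outs, 8 wider all round than their things, centres (x, y): round, dia. 80, at (28, 56), 10 deep, floor at z 6; oblong, 76 (x) by 101 (y), at (28, -46), 10 deep, floor at z 6; long slot for the screwdriver, 38 (x) by 188 (y), at (-48, 0), 5 deep, floor at z 11.
- sanding_tray: Rubbing-down kit's 152 (x) by 198 (y) mm tray, pale board 16 thick, fixed. Origin: centre of underside; at yaw 0 x points away from the robot, y left. Grey-floored cut-outs, 8 wider all round than their things, centres (x, y): oblong, 130 (x) by 79 (y), at (0, 49); round, dia. 83, at (0, -47); both 10 deep, floors at z 6.
- screw_tin: Plain grey round tin of screws, lid fixed on, diameter 64, 45 high (mm), about 160 g. Origin: centre of its underside, z up. Goes in the round cut-out of the fixing tray.
- flat_case: Small plain green case without latch, 60 (x) by 85 (y) by 26 high (mm), about 150 g: the shorter, flatter one of the two green cases. Origin: centre of its underside, z up. Goes in the oblong cut-out of the fixing tray, its y along the tray's y, either way round. Grip its upper half: seated, it stands 16 proud of the board.
- screwdriver: Screwdriver with yellow handle, lying flat, 172 long (mm), about 70 g. Origin: mid-length, at the handle's underside; y runs along it to the handle's end, z up. Handle 22 thick, 21 high, from y -4 to 86; thin shaft, axis 11 above the underside, from y -4 to -86. Lift it by the handle near y 30. May lie either way round in the slot, the handle then 16 proud of the board.
- sanding_block: Brown sanding block, 63 (x) by 114 (y) by 31 high (mm), about 60 g. Origin: centre of its underside, z up. Goes in the oblong cut-out of the rubbing-down tray, its y along the tray's x, either way round. Grip its upper half: seated, it stands 21 proud of the board.
- white_jar: White closed round jar, diameter 66, 68 high (mm), about 120 g. Origin: centre of its underside, z up. Goes in the round cut-out of the rubbing-down tray.
- latch_case: Larger green case with a small black latch on one long side, 64 (x) by 112 (y) by 36 high (mm). Origin: centre of its underside, z up. In no kit: stays where it is.
- wax_tin: Low round cream-coloured wax tin, diameter 72, 28 high (mm). Origin: centre of its underside, z up. In no kit: stays where it is.

How it is judged:
By the outcome, as a careful person would: the job done as asked, in the order asked, and still so for the second after the job is handed in, with the robot touching nothing.
It also fails if it takes over 115 s, if anything falls off the work surface, if the arm or the gripper's body presses on something with over 40 N, if the wrist force passes 120 N, or if a joint passes its speed limit or range.

## Working session

There is one attempt and no reset: what is moved stays moved. The work goes in short steps, Python scripts to look and compute and a tool call to move; the robot and the scene stay as the last step left them, time stands still between calls to the robot, and variables do not carry over. Pictures are saved under pics/ and viewed, about 12 in all and at most 16, crops included, and the job is handed in when it is done.

Besides the shell and the picture viewer there is one more tool, called after "Emit:" as a command line: name --argument value ..., lists and objects as JSON in quotes. drive_tool: Moves the arm, as the interface text tells. Its arguments: {"type":"object","properties":{"commands":{"type":"string"}},"required":["commands"]}

```bash
ls; mkdir -p pics; python3 - <<'E'
from plant import manip
import cv2
s=manip.state();print(s)
print(manip.pinch_z)
for n in("scene","side","wrist"):
    p=manip.camera_params(n);print(n,p)
    cv2.imwrite(f"pics/{n}0.png",cv2.cvtColor(manip.grab_frame(n),cv2.COLOR_RGB2BGR))
E
```

```text
pics
{'time': 0.0, 'joint_pos': array([-1.43099073e+00,  5.33846863e-02,  1.61429512e+00,  1.40753017e-05,
        1.47598650e+00, -1.19006758e-01]), 'joint_vel': array([ 0.00050918, -0.00064222,  0.00164433, -0.00049985, -0.00064682,
       -0.00110687]), 'joint_efforts': array([-5.10326718e-04, -3.93686235e+01, -3.70174706e+01, -1.32787613e-04,
        7.07163315e-03, -8.78180089e-06]), 'tool_pos': array([ 0.15987109, -0.60356623,  0.23004509]), 'tool_rot': array([-1.03684485e-03,  9.91638252e-01,  1.29044571e-01, -3.77724522e-06]), 'contact_force': array([-0.38545384,  0.04327092,  0.15765018]), 'ft_torque': array([ 0.00152808, -0.01215328,  0.00655413]), 'gripper_width': 1.0021453856280653}
0.0187
scene {'fx': 506.33969592236855, 'fy': 506.33969592236855, 'cx': 324.22749776488837, 'cy': 207.17453828393113, 'distortion': array([-0.11908434,  0.        ,  0.        ,  0.        ,  0.        ]), 'xyz': array([-0.03975075,  1.03596129,  1.04220569]), 'orientation': array([ 0.11818468, -0.24979406,  0.87232966, -0.40333147])}
side {'fx': 517.7464636039039, 'fy': 517.7464636039039, 'cx': 319.5999186448149, 'cy': 203.6952503813219, 'distortion': array([-0.07567105,  0.        ,  0.        ,  0.        ,  0.        ]), 'xyz': array([0.17488015, 1.02503631, 0.83556077]), 'orientation': array([ 0.09104014, -0.18342332,  0.87861   , -0.43140705])}
wrist {'fx': 293.1990777774867, 'fy': 293.1990777774867, 'cx': 319.4615140309463, 'cy': 198.79462988985037, 'distortion': array([-0.02120081,  0.        ,  0.        ,  0.        ,  0.        ]), 'xyz': array([ 0.23142103, -0.58448974,  0.37266228]), 'orientation': array([ 0.11584414,  0.7838423 , -0.60327372, -0.09073151])}
```

View pics/scene0.png

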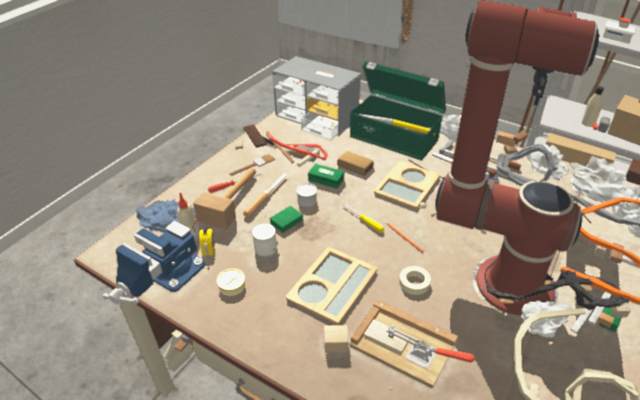

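View pics/side0.png

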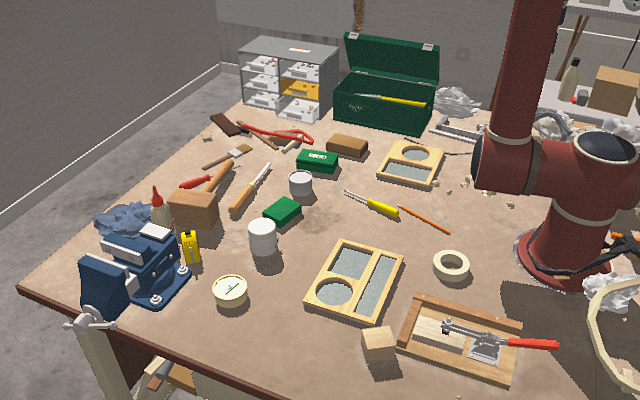

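View pics/wrist0.png

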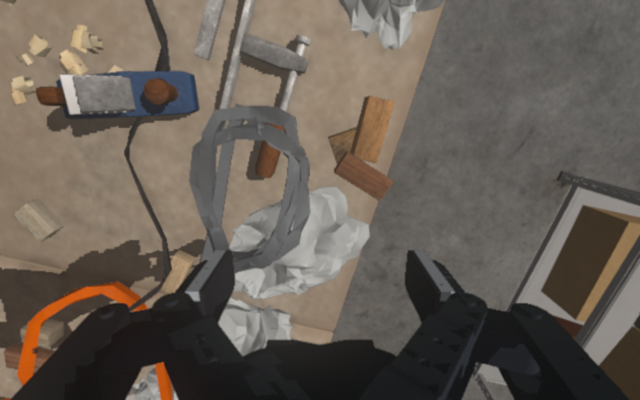

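```bash
cat > h.py <<'E'
from plant import manip
import numpy as np, cv2
from scipy.spatial.transform import Rotation as R
def rot(q): return R.from_quat(np.r_[q[1:],q[0]])
def grab(n,name=None):
    p=manip.camera_params(n); im=cv2.cvtColor(manip.grab_frame(n),cv2.COLOR_RGB2BGR)
    if name: cv2.imwrite(f"pics/{name}.png",im)
    return im,p
def K(p): return np.array([[p["fx"],0,p["cx"]],[0,p["fy"],p["cy"]],[0,0,1]])
def cast(p,px,z):
    u=cv2.undistortPoints(np.array(px,float).reshape(-1,1,2),K(p),p["distortion"])[:,0]
    d=rot(p["orientation"]).apply(np.c_[u,np.ones(len(u))]); c=p["xyz"]
    return c+d*((z-c[2])/d[:,2])[:,None]
def proj(p,X):
    Xc=rot(p["orientation"]).inv().apply(np.atleast_2d(X)-p["xyz"])
    return cv2.projectPoints(Xc,np.zeros(3),np.zeros(3),K(p),p["distortion"])[0][:,0]
def tool(s=None):
    s=s or manip.state(); r=rot(s["tool_rot"]); return np.array(s["tool_pos"]),r
def shift(target,yaw=None):
    "units of the tool axes to bring the TCP to target; turn about tool z in deg so tool y lies along yaw (deg, mod 180)"
    t,r=tool(); d=r.inv().apply(np.array(target)-t)/.03
    y=r.apply([0,1,0]); cur=np.degrees(np.arctan2(y[1],y[0]))
    turn=None if yaw is None else -((yaw-cur+90)%180-90)
    return d,turn,cur
E
python3 - <<'E'
from h import *
p=manip.camera_params("side")
L={"screw":(301,174,.045),"flat":(282,207,.026),"latch":(318,156,.036),"jar":(262,224,.068),"wax":(230,287,.028),"block":(347,142,.031),
"sd_end":(397,213,.011),"sd_tip":(345,191,.011),"F1":(340,240,.016),"F2":(404,256,.016),"F3":(372,324,.016),"F4":(305,303,.016),"S1":(393,138,.016),"S2":(445,149,.016),"S3":(431,188,.016),"S4":(377,175,.016)}
for k,(a,b,z) in L.items(): print(k,cast(p,[(a,b)],z)[0].round(3))
t,r=tool(); print(r.as_matrix().round(2), rot(manip.camera_params("wrist")["orientation"]).as_matrix().round(2))
E
```

```text
screw [ 0.685 -0.012  0.045]
flat [0.678 0.116 0.026]
latch [ 0.685 -0.126  0.036]
jar [0.666 0.238 0.068]
wax [0.654 0.408 0.028]
block [ 0.64  -0.24   0.031]
sd_end [0.408 0.004 0.011]
sd_tip [ 0.564 -0.031  0.011]
F1 [0.501 0.163 0.016]
F2 [0.345 0.156 0.016]
F3 [0.348 0.372 0.016]
F4 [0.494 0.375 0.016]
S1 [ 0.526 -0.344  0.016]
S2 [ 0.363 -0.345  0.016]
S3 [ 0.353 -0.13   0.016]
S4 [ 0.507 -0.131  0.016]
[[ 0.97  0.26 -0.  ]
 [ 0.26 -0.97  0.  ]
 [ 0.   -0.   -1.  ]] [[ 0.26 -0.92 -0.28]
 [-0.97 -0.25 -0.07]
 [-0.    0.29 -0.96]]
```

Emit:
drive_tool --commands "85 0 0 -1 7.5;85 0 0 -1 7.5;85 1 -1 0 0;85 1 -1 0 0;85 1 -1 0 0;85 1 -1 0 0;85 1 -1 0 0;85 1 -1 0 0"

```text
time: 1.15
tool_pos: [0.3412, -0.4235, 0.2909]
tool_rot: [-0.0, 1.0, -0.002, -0.0]
contact_force: [-0.1, 0.2, -0.2]
gripper_width: 0.99
```

Emit:
drive_tool --commands "85 0.66 -1 0 0;85 0.66 -1 0 0;85 0.66 -1 0 0;85 0.66 -1 0 0;85 0.66 -1 0 0;85 0.66 -1 0 0;85 0.66 -1 0 0;85 0.66 -1 0 0"

```text
time: 2.15
tool_pos: [0.5, -0.184, 0.291]
tool_rot: [-0.0, 1.0, -0.001, -0.0]
contact_force: [-0.2, -0.0, 0.2]
gripper_width: 0.993
```

Emit:
drive_tool --commands "85 0 -1 0 0;85 0 -1 0 0;85 0 -1 0 0;85 0 -1 0 0;85 0 -1 0 0;85 0 -1 0 0;85 0 0 0 0;85 0 0 0 0"

```text
time: 3.15
tool_pos: [0.5001, -0.0056, 0.2911]
tool_rot: [0.0, 1.0, -0.002, -0.0]
contact_force: [0.1, 0.3, 0.8]
gripper_width: 0.995
```

```bash
python3 - <<'E'
from h import *
im,p=grab("wrist","w1"); print(p["xyz"],tool()[0],tool()[1].as_matrix().round(3),manip.state()["time"])
import pickle; pickle.dump(p,open("w1.pkl","wb"))
E
```

```text
[ 0.57409634 -0.00535405  0.43351683] [ 0.500088   -0.00582452  0.29111653] [[ 1.    -0.004 -0.   ]
 [-0.004 -1.    -0.   ]
 [-0.     0.    -1.   ]] 3.2
```

View pics/w1.png

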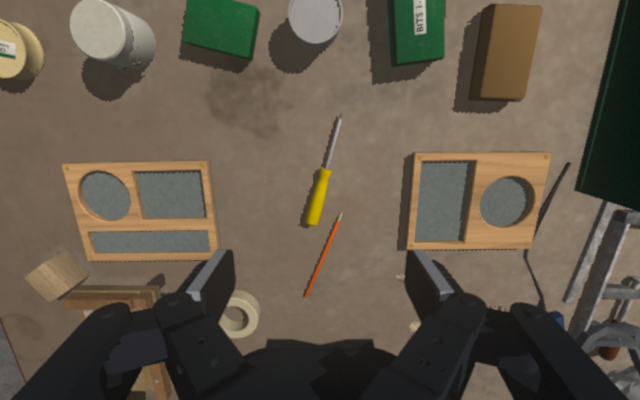

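Emit:
drive_tool --commands "85 1 0 0 0;85 1 0 0 0;85 1 0 0 0;85 0.5 -1 0 0;85 0 -1 0 0;85 0 0 0 0;85 0 0 0 0;85 0 0 0 0"

```text
time: 4.2
tool_pos: [0.6053, 0.0533, 0.2913]
tool_rot: [0.0, 1.0, -0.002, 0.0]
contact_force: [0.1, -0.1, 0.1]
gripper_width: 0.995
```

```bash
python3 - <<'E'
from h import *
import pickle
im,p=grab("wrist","w2"); pickle.dump(p,open("w2.pkl","wb")); print(p["xyz"],tool()[0])
hsv=cv2.cvtColor(im,cv2.COLOR_BGR2HSV)
for px in [(221,25)]: pass
# trays from w1 : wood edges
im1=cv2.imread("pics/w1.png"); p1=pickle.load(open("w1.pkl","rb")); h1=cv2.cvtColor(im1,cv2.COLOR_BGR2HSV)
for n,(u,v) in {"wood":(214,180),"wood2":(410,200),"table":(300,150),"floor":(105,195),"sd":(317,200),"blk":(510,50),"grn":(215,20),"tin":(315,15),"jar":(95,20)}.items(): print(n,h1[v,u])
E
```

```text
[0.67928186 0.05338455 0.43381949] [0.6053001  0.05342507 0.29136836]
wood [ 15  72 121]
wood2 [ 15 115  91]
table [ 15  65 129]
floor [ 50  14 108]
sd [ 25 255 195]
blk [ 17 134 116]
grn [ 69 152  87]
tin [ 18  16 155]
jar [ 22  33 176]
```

View pics/w2.png

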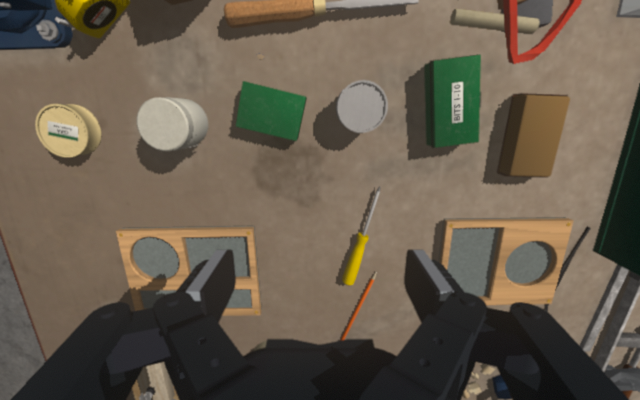

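```bash
python3 - <<'E'
from h import *
import pickle
p1=pickle.load(open("w1.pkl","rb"));p2=pickle.load(open("w2.pkl","rb"))
im=cv2.imread("pics/w2.png");h=cv2.cvtColor(im,cv2.COLOR_BGR2HSV)
g=cv2.inRange(h,(55,80,30),(90,255,255))
def rect(m,z,x0,x1,y0=40,y1=200,p=p2):
    mm=np.zeros_like(m); mm[y0:y1,x0:x1]=m[y0:y1,x0:x1]
    c=max(cv2.findContours(mm,cv2.RETR_EXTERNAL,cv2.CHAIN_APPROX_NONE)[0],key=cv2.contourArea)
    w=cast(p,c[:,0],z)[:,:2]
    (cx,cy),(a,b),ang=cv2.minAreaRect((w*1000).astype(np.float32)); print(cv2.boundingRect(c),(round(cx),round(cy)),round(a),round(b),round(ang,1)); return c
print("flat");rect(g,.026,225,320)
print("latch");rect(g,.036,415,495)
br=cv2.inRange(h,(8,105,60),(22,255,160)); print("blk");rect(br,.031,495,575,85,185)
y=cv2.inRange(h,(20,170,90),(32,255,255)); print("sdhandle");rect(y,.011,330,380,180,300)
# tops: bright part
v=h[...,2]
print("flat val",[h[110,u].tolist() for u in range(232,312,6)])
print("blk val",[h[135,u].tolist() for u in range(500,572,5)])
for n,px,z in [("tin",(362,104),.045),("jar",(166,124),.068),("blk",[(523,93),(568,95),(550,177),(512,175)],.031),("flat",[(242,82),(306,96),(298,139),(236,124)],.026),("sdtip",(377,188),.011),("sdend",(350,285),.011)]:
    print(n,cast(p2,px,z).round(3).tolist())
for n,px in [("F",[(62,163),(212,160),(218,260),(88,262)]),("S",[(415,152),(550,152),(535,248),(407,249)])]:
    print(n,cast(p1,px,.016).round(3)[:,:2].tolist(),cast(p1,px,0.).round(3)[:,:2].tolist())
E
```

```text
flat
(236, 82, 70, 59) (677, 120) 85 59 76.0
latch
(433, 55, 47, 92) (688, -124) 109 60 6.5
blk
(509, 94, 61, 83) (644, -245) 62 110 88.5
sdhandle
(343, 232, 26, 53) (448, -3) 20 95 75.4
flat val [[15, 65, 126], [61, 96, 77], [67, 126, 85], [68, 142, 88], [68, 138, 89], [67, 136, 92], [67, 132, 95], [68, 140, 93], [68, 148, 95], [69, 157, 96], [70, 153, 100], [69, 149, 99], [19, 63, 114], [15, 65, 134]]
blk val [[17, 60, 68], [14, 105, 46], [16, 115, 53], [16, 111, 53], [17, 132, 110], [17, 132, 116], [17, 133, 117], [17, 137, 119], [17, 136, 122], [17, 136, 124], [17, 133, 125], [17, 133, 127], [16, 116, 134], [15, 64, 147], [15, 63, 149]]
tin [[0.686, -0.0, 0.045]]
jar [[0.664, 0.241, 0.068]]
blk [[0.7, -0.213, 0.031], [0.698, -0.274, 0.031], [0.587, -0.274, 0.031], [0.59, -0.218, 0.031]]
flat [[0.715, 0.154, 0.026], [0.697, 0.071, 0.026], [0.641, 0.083, 0.026], [0.661, 0.167, 0.026]]
sdtip [[0.567, -0.032, 0.011]]
sdend [[0.401, 0.004, 0.011]]
F [[0.503, 0.371], [0.505, 0.149], [0.345, 0.157], [0.341, 0.37]] [[0.5, 0.385], [0.503, 0.155], [0.336, 0.164], [0.332, 0.385]]
S [[0.516, -0.141], [0.516, -0.337], [0.364, -0.347], [0.364, -0.142]] [[0.514, -0.146], [0.514, -0.349], [0.356, -0.36], [0.356, -0.148]]
```

Emit:
drive_tool --commands "85 0.9 0.6 0.9 0;85 0.9 0.6 0.9 0;85 0.9 0.6 0.9 0;85 0 0 0.9 0;85 0 0 0.9 0;85 0 0 0.9 0;85 0 0 0.5 0;85 0 0 0 0"

```text
time: 5.25
tool_pos: [0.6853, -0.0001, 0.1129]
tool_rot: [-0.0, 1.0, -0.002, -0.001]
contact_force: [-0.4, -0.4, 0.7]
gripper_width: 0.993
```

```bash
cat >> h.py <<'E'
def seg(im,p,lo,hi,near,z,name=None):
    "colour-mask blob nearest to world point near, cast on plane z; prints rectangle and circle"
    m=cv2.inRange(cv2.cvtColor(im,cv2.COLOR_BGR2HSV),lo,hi); m=cv2.morphologyEx(m,cv2.MORPH_OPEN,np.ones((3,3)))
    u=proj(p,[*near,z])[0]
    cs=[c for c in cv2.findContours(m,cv2.RETR_EXTERNAL,cv2.CHAIN_APPROX_NONE)[0] if cv2.contourArea(c)>100]
    c=max(cs,key=lambda c:cv2.pointPolygonTest(c,(float(u[0]),float(u[1])),True))
    w=(cast(p,c[:,0],z)[:,:2]*1000).astype(np.float32)
    r=cv2.minAreaRect(w); e=cv2.fitEllipse(w); print("px",cv2.boundingRect(c),"rect",np.round(np.r_[r[0],r[1],r[2]],1),"ell",np.round(np.r_[e[0],e[1]],1))
    return w
E
python3 - <<'E'
from h import *
im,p=grab("wrist","w3"); print(p["xyz"],tool()[0],manip.state()["joint_pos"].round(2))
u=proj(p,[.686,0,.045])[0];print(u)
seg(im,p,(0,0,110),(180,40,255),(.686,0),.045)
E
```

```text
[7.59635209e-01 5.08459084e-05 2.55204503e-01] [ 6.86216941e-01 -2.18768978e-05  1.14489864e-01] [-0.11  0.28  1.55 -0.    1.3   1.47]
[320.1184711  210.12745625]
px (279, 163, 85, 89) rect [685.   -2.1  64.2  69.1  53. ] ell [685.1  -1.   62.6  69.2]
```

View pics/w3.png

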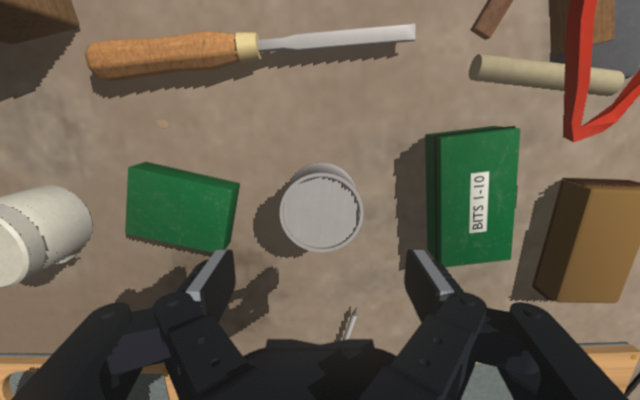

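Emit:
drive_tool --commands "85 0 0 1 0;85 0 0 1 0;85 0 0 1 0;85 0 0 0.5 0;30 0 0 0 0;30 0 0 0 0;30 0 0 0 0;30 0 0 0 0"

```text
time: 6.3
tool_pos: [0.6872, 0.0002, 0.0108]
tool_rot: [0.0, 1.0, -0.001, 0.001]
contact_force: [0.2, 0.4, 3.1]
gripper_width: 0.719
```

Emit:
drive_tool --commands "30 0 0 -1 0;30 0 0 -1 0;30 -1 -1 -1 0;30 -1 -1 0 0;30 -1 -1 0 0;30 -1 -1 0 0;30 -1 -1 0 0;30 -1 -1 0 0"

```text
time: 7.3
tool_pos: [0.5054, 0.1816, 0.0992]
tool_rot: [-0.0, 1.0, -0.002, -0.0]
contact_force: [0.3, 0.1, -1.7]
gripper_width: 0.721
```

Emit:
drive_tool --commands "30 -1 -1 0 0;30 -0.8 -1 0 0;30 0 -1 0 0;30 0 -1 0 0;30 0 -0.6 0 0;30 0 0 0 0;30 0 0 0 0;30 0 0 0 0"

```text
time: 8.3
tool_pos: [0.4532, 0.3181, 0.0991]
tool_rot: [0.0, 1.0, -0.002, -0.0]
contact_force: [0.8, 0.5, -2.1]
gripper_width: 0.72
```

```bash
python3 - <<'E'
from h import *
import pickle
im,p=grab("wrist","w4"); pickle.dump(p,open("w4.pkl","wb")); print(p["xyz"],manip.state()["gripper_width"],tool()[0])
F=np.array([.423,.263])
print(proj(p,[[*(F+d),.016] for d in np.array([(79,107),(79,-107),(-79,107),(-79,-107),(28,56),(28,-46)])/1000]).round())
E
```

```text
[0.52721159 0.31824134 0.24159686] 0.7216797230507792 [0.45322225 0.31814793 0.09920717]
[[252. 144.]
 [531. 144.]
 [264. 318.]
 [495. 316.]
 [319. 208.]
 [444. 207.]]
```

View pics/w4.png

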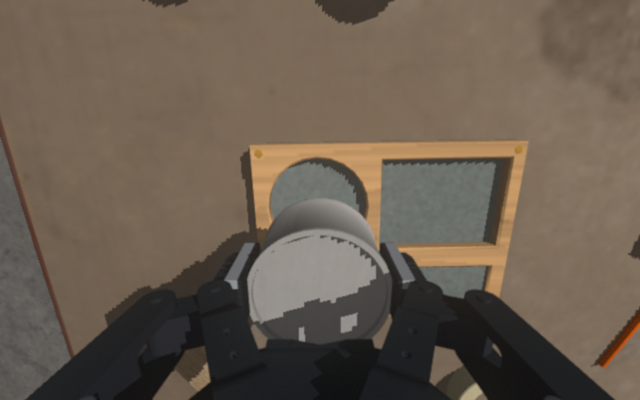

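```bash
python3 - <<'E'
from h import *
import pickle
p=pickle.load(open("w4.pkl","rb"))
for n,q in [("TL",(250,147)),("TR",(527,142)),("rimtop",(318,157)),("rimL",(269,207)),("rimR",(367,207)),("obR",(506,160)),("obL",(382,160))]: print(n,cast(p,q,.016)[0].round(4))
E
```

```text
TL [0.5    0.3715 0.016 ]
TR [0.5033 0.159  0.016 ]
rimtop [0.4921 0.3196 0.016 ]
rimL [0.4516 0.3596 0.016 ]
rimR [0.4513 0.28   0.016 ]
obR [0.4894 0.173  0.016 ]
obL [0.4896 0.27   0.016 ]
```

Emit:
drive_tool --commands "30 -0.05 -0.06 0.8 0;30 0 0 0.8 0;30 0 0 0.7 0;30 0 0 0.42 0;30 0 0 0 0;85 0 0 0 0;85 0 0 0 0;85 0 0 0 0"

```text
time: 9.35
tool_pos: [0.452, 0.3209, 0.0182]
tool_rot: [-0.0, 1.0, -0.002, 0.0]
contact_force: [0.1, -0.2, -0.1]
gripper_width: 0.992
```

Emit:
drive_tool --commands "85 0 0 -0.5 0;85 0 0 -1 0;85 0 0 -1 0;85 0 0 -1 0;85 1 0.6 0 -10.5;85 1 0.6 0 -10.5;85 1 0.6 0 -10.5;85 1 0.4 0 -10.5"

```text
time: 10.35
tool_pos: [0.5822, 0.2889, 0.1242]
tool_rot: [0.0, 0.933, 0.359, 0.001]
contact_force: [-0.1, -0.0, -0.3]
gripper_width: 0.998
```

```bash
python3 - <<'E'
from h import *
im,p=grab("wrist","w5"); print(tool()[0],manip.state()["contact_force"]); print(shift((.677,.120,.12),-13))
w=seg(im,p,(55,80,30),(90,255,255),(.677,.12),.026)
seg(im,p,(0,0,120),(180,30,255),(.451,.32),.051)
E
```

```text
[0.58547941 0.28939023 0.12457007] [ 0.03714895 -2.22403651  0.18442179]
(array([-1.54559382,  6.22866743,  0.16093872]), np.float64(-34.68960822164075), np.float64(-47.68960822164075))
px (480, 189, 92, 98) rect [678.8 125.1  87.   61.1  76.7] ell [679.6 124.8  68.5  98.3]
px (140, 262, 56, 45) rect [445.7 341.8  64.1  20.    2. ] ell [448.3 341.9  18.7  61.4]
```

View pics/w5.png

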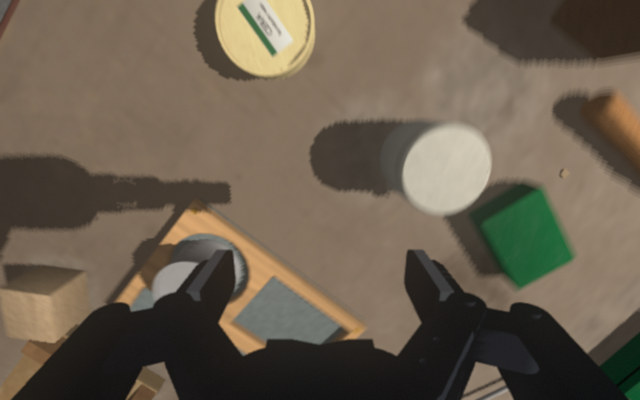

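Emit:
drive_tool --commands "85 -0.22 0.89 0 0;85 -0.22 0.89 0 0;85 -0.22 0.89 0 0;85 -0.22 0.89 0 0;85 -0.22 0.89 0 0;85 -0.22 0.89 0 0;85 -0.22 0.89 0 0;85 0 0 0 -10.6"

```text
time: 11.4
tool_pos: [0.6719, 0.1177, 0.1241]
tool_rot: [0.0, 0.897, 0.443, 0.001]
contact_force: [-0.3, 0.4, 0.2]
gripper_width: 0.992
```

Emit:
drive_tool --commands "85 0 0 0 -10.6;85 0 0 0 -10.6;85 0 0 0 -2.9;85 0 0 0 0;85 0 0 0 0;85 0 0 0 0;85 0 0 0 0;85 0 0 0 0"

```text
time: 12.4
tool_pos: [0.6708, 0.1194, 0.1227]
tool_rot: [0.0, 0.785, 0.619, 0.0]
contact_force: [0.3, 0.1, 0.3]
gripper_width: 0.994
```

```bash
python3 - <<'E'
from h import *
im,p=grab("wrist","w6"); print(tool()[0]); 
w=seg(im,p,(55,80,30),(90,255,255),(.677,.12),.026)
print(shift((.677,.120,.005),-13))
E
```

```text
[0.67081807 0.11944781 0.12265465]
px (292, 147, 73, 97) rect [677.6 121.1  85.1  59.4  76.5] ell [677.8 121.1  67.2 101. ]
(array([0.06597198, 0.19647855, 3.92180206]), np.float64(-0.4808296673176926), np.float64(-13.480829667317693))
```

View pics/w6.png

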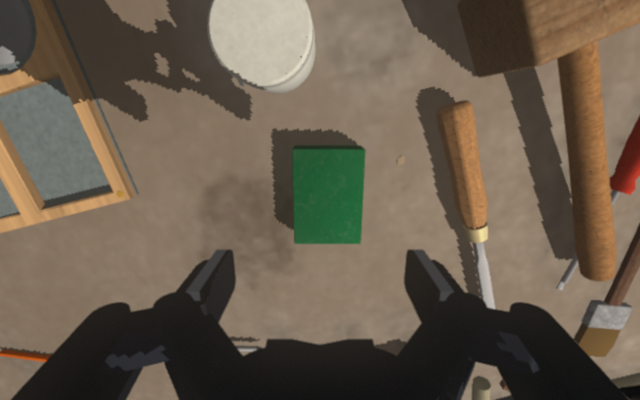

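Emit:
drive_tool --commands "85 0.1 0.22 1 0;85 0 0 1 0;85 0 0 1 0;85 0 0 0.92 0;30 0 0 0 0;30 0 0 0 0;30 0 0 0 0;30 0 0 0 0"

```text
time: 13.45
tool_pos: [0.6786, 0.1209, 0.0062]
tool_rot: [0.0, 0.785, 0.619, 0.001]
contact_force: [-0.6, -0.2, -1.3]
gripper_width: 0.689
```

Emit:
drive_tool --commands "30 0 0 -1 0;30 0 0 -1 -7.2;30 0 0 -1 -7.2;30 0.4 -0.95 0 0;30 0.4 -0.95 0 0;30 0.4 -0.95 0 0;30 0.4 -0.95 0 0;30 0.4 -0.95 0 0"

```text
time: 14.45
tool_pos: [0.5336, 0.1789, 0.0956]
tool_rot: [0.0, 0.701, 0.713, 0.0]
contact_force: [-0.2, 0.6, -1.5]
gripper_width: 0.688
```

Emit:
drive_tool --commands "30 0.4 -0.95 0 0;30 0.4 -0.95 0 0;30 0.4 -0.9 0 0;30 0 0 0 0;30 0 0 0 0;30 0 0 0 0;30 0 0 0 0;30 0 0 0 0"

```text
time: 15.45
tool_pos: [0.4503, 0.213, 0.0951]
tool_rot: [-0.0, 0.702, 0.713, -0.0]
contact_force: [0.6, -0.7, -1.7]
gripper_width: 0.687
```

```bash
python3 - <<'E'
from h import *
import pickle
im,p=grab("wrist","w7"); pickle.dump(p,open("w7.pkl","wb")); print(tool()[0],manip.state()["gripper_width"]); 
print(shift((.4515,.219,.0125),0.9))
seg(im,p,(0,0,110),(180,30,255),(.451,.32),.051)
E
```

```text
[0.45015258 0.2129765  0.09503186] 0.6858905992110018
(array([0.20025257, 0.04848004, 2.75104008]), np.float64(0.0027296850087168423), np.float64(0.9027296850087173))
px (271, 0, 105, 113) rect [452.8 319.2  56.3  62.9  12.3] ell [451.4 319.7  57.7  62.9]
```

View pics/w7.png

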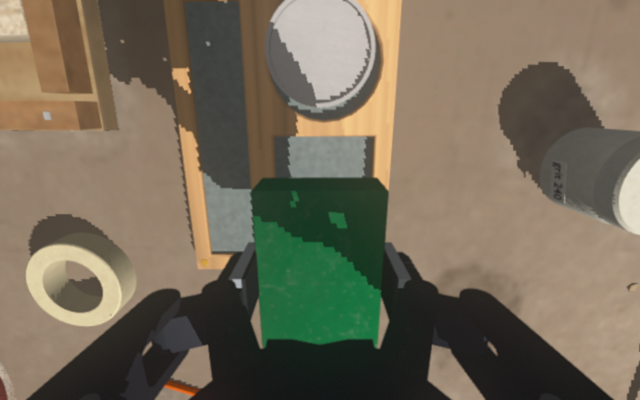

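```bash
python3 - <<'E'
from h import *
import pickle
p=pickle.load(open("w7.pkl","rb"))
for n,q in [("obxL",(275,160)),("obxR",(373,160)),("obtop",(330,136)),("slotL",(189,50)),("slotR",(239,50)),("slotbot",(230,252)),("TrayL",(198,268)),("edgeR",(398,60)),("edgeR2",(392,170)),("casebotL",(258,180)),("casebotR",(385,180))]: print(n,cast(p,q,.016)[0].round(4), cast(p,q,.11)[0].round(4) if n[0]=='c' else '')
E
```

```text
obxL [0.4155 0.2506 0.016 ] 
obxR [0.49   0.2517 0.016 ] 
obtop [0.4569 0.2691 0.016 ] 
slotL [0.3581 0.3262 0.016 ] 
slotR [0.3928 0.3265 0.016 ] 
slotbot [0.3755 0.1725 0.016 ] 
TrayL [0.3469 0.1568 0.016 ] 
edgeR [0.5027 0.3218 0.016 ] 
edgeR2 [0.5051 0.2443 0.016 ] 
casebotL [0.4019 0.2348 0.016 ] [0.4218 0.2572 0.11  ]
casebotR [0.5004 0.2363 0.016 ] [0.4785 0.2581 0.11  ]
```

Emit:
drive_tool --commands "30 0.18 0.07 0.8 0;30 0 0 0.8 0;30 0 0 0.7 0;30 0 0 0.44 0;30 0 0 0 0;85 0 0 0 0;85 0 0 0 0;85 0 0 0 0"

```text
time: 16.5
tool_pos: [0.4523, 0.2187, 0.0135]
tool_rot: [0.0, 0.701, 0.713, 0.0]
contact_force: [0.9, -1.0, 0.6]
gripper_width: 0.994
```

Emit:
drive_tool --commands "85 0 0 -0.5 0;85 0 0 -1 0;85 0 0 -1 0;85 0 0 -1 0;85 -1 0 0 0;85 -1 0 0 0;85 -1 0 0 0;85 -1 0 0 0"

```text
time: 17.5
tool_pos: [0.4542, 0.0977, 0.1193]
tool_rot: [0.001, 0.701, 0.713, 0.001]
contact_force: [0.5, -0.2, 0.5]
gripper_width: 0.995
```

Emit:
drive_tool --commands "85 -1 0 0 0;85 -1 0 0 0;85 -1 0 0 0;85 -0.6 0 0 0;85 0 0 0 0;85 0 0 0 0;85 0 0 0 0;85 0 0 0 0"

```text
time: 18.5
tool_pos: [0.4556, -0.0088, 0.1179]
tool_rot: [-0.0, 0.701, 0.713, 0.0]
contact_force: [0.7, -0.7, -0.4]
gripper_width: 0.999
```

```bash
python3 - <<'E'
from h import *
import pickle
im,p=grab("wrist","w8"); pickle.dump(p,open("w8.pkl","wb")); print(tool()[0],manip.state()["joint_pos"].round(2)); 
seg(im,p,(55,80,30),(90,255,255),(.452,.218),.032)
w=seg(im,p,(20,150,70),(32,255,255),(.447,-.006),.011)
print(shift((.455,-.008,.008),13))
E
```

```text
[ 0.45560493 -0.00888007  0.11788712] [-0.18 -0.27  2.11  0.    1.31 -0.2 ]
px (488, 276, 121, 33) rect [666.1 -87.  111.2  25.3   9.3] ell [655.  -87.1  22.1 127.5]
px (260, 168, 103, 45) rect [448.3  -1.8  22.1  91.7  76.3] ell [442.1  -0.9  21.4 115. ]
(array([ 0.02935721, -0.0194158 ,  3.66290771]), np.float64(-12.01925283988436), np.float64(0.9807471601156365))
```

View pics/w8.png

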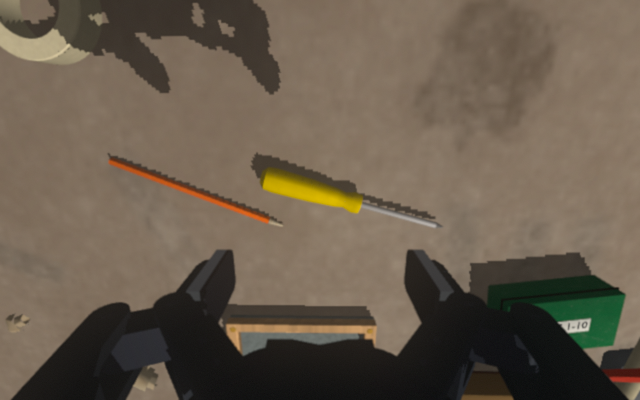

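Emit:
drive_tool --commands "50 0.15 0.12 0 -10.6;50 0 0 0 -10.6;50 0 0 0 -10.6;50 0 0 0 -10.6;50 0 0 0 -10.6;50 0 0 0 -10.6;50 0 0 0.5 -10.6;50 0 0 0.5 -1.1"

```text
time: 19.55
tool_pos: [0.4593, -0.0046, 0.0875]
tool_rot: [0.0, 0.12, 0.993, -0.0]
contact_force: [-0.1, -0.1, -0.4]
gripper_width: 0.584
```

```bash
python3 - <<'E'
from h import *
im,p=grab("wrist","w9"); print(tool()[0])
w=seg(im,p,(20,150,70),(32,255,255),(.447,-.006),.011)
print(shift((.459,-.0045,.008),76.3))
E
```

```text
[ 0.45751455 -0.00439967  0.0849296 ]
px (305, 135, 29, 116) rect [449.1  -2.4  21.1  93.1  75.4] ell [442.3  -1.1  21.1 114.7]
(array([-0.05904761,  0.00924288,  2.56410374]), np.float64(-0.1451800101980183), np.float64(76.15481998980198))
```

Emit:
drive_tool --commands "50 0 0 1 0;50 0 0 1 0;50 0 0 0.55 0;50 0 0 0 0;5 0 0 0 0;5 0 0 0 0;5 0 0 0 0;5 0 0 0 0"

```text
time: 20.6
tool_pos: [0.4604, -0.0052, 0.0129]
tool_rot: [0.001, 0.12, 0.993, -0.0]
contact_force: [-0.8, -1.8, 5.9]
gripper_width: 0.172
```

Emit:
drive_tool --commands "5 0 0 -1 0;5 0 0 -1 0;5 0 0 -1 10.6;5 0 0 0 10.6;5 0 0 0 10.6;5 0 0 0 10.6;5 0 0 0 10.6;5 0 0 0 10.6"

```text
time: 21.6
tool_pos: [0.4588, -0.0046, 0.1011]
tool_rot: [-0.0, 0.627, 0.779, 0.0]
contact_force: [0.1, -0.5, -1.2]
gripper_width: 0.176
```

Emit:
drive_tool --commands "5 0 0 0 10.6;5 0 0 0 1.1;5 0 0 0 0;5 0 0 0 0;5 0 0 0 0;5 0 0 0 0;5 0 0 0 0;5 0 0 0 0"

```text
time: 22.6
tool_pos: [0.4592, -0.0048, 0.1014]
tool_rot: [0.0, 0.701, 0.713, 0.0]
contact_force: [1.0, 0.4, -0.9]
gripper_width: 0.175
```

```bash
python3 - <<'E'
from h import *
im,p=grab("wrist","w10"); print(tool()[0],manip.state()["gripper_width"])
w=seg(im,p,(20,150,70),(32,255,255),tool()[0][:2],tool()[0][2]+.003)
print(shift((.3755,.2945,.0195),0.9))
E
```

```text
[ 0.45917382 -0.00481654  0.10142505] 0.17368032931500293
px (300, 145, 44, 166) rect [460.    8.   20.9  92.1   1.6] ell [459.2  15.9  20.1 116.1]
(array([10.02127998, -2.62631102,  2.73093577]), np.float64(0.03326908160026676), np.float64(0.9332690816002694))
```

View pics/w10.png

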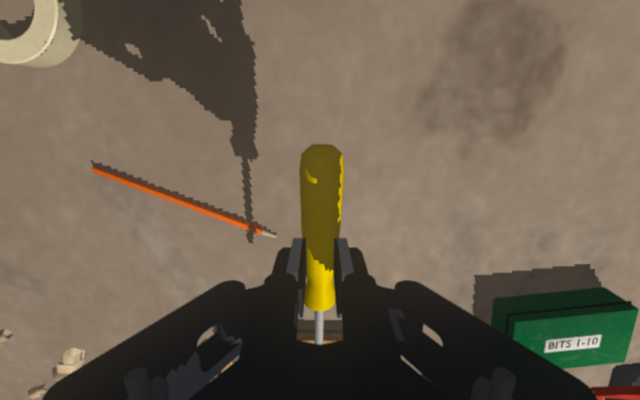

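Emit:
drive_tool --commands "5 1 -0.27 0 0;5 1 -0.27 0 0;5 1 -0.27 0 0;5 1 -0.27 0 0;5 1 -0.27 0 0;5 1 -0.27 0 0;5 1 -0.27 0 0;5 1 -0.27 0 0"

```text
time: 23.65
tool_pos: [0.3902, 0.2351, 0.1015]
tool_rot: [0.0, 0.701, 0.713, 0.0]
contact_force: [0.7, 0.9, -0.3]
gripper_width: 0.168
```

Emit:
drive_tool --commands "5 1 -0.23 0 0;5 0.97 -0.23 0 0;5 0 0 0.8 0;5 0 0 0 0;5 0 0 0 0;5 0 0 0 0;5 0 0 0 0;5 0 0 0 0"

```text
time: 24.65
tool_pos: [0.376, 0.293, 0.0778]
tool_rot: [0.0, 0.701, 0.713, 0.0]
contact_force: [0.1, 0.3, -0.6]
gripper_width: 0.17
```

```bash
python3 - <<'E'
from h import *
im,p=grab("wrist","w11"); print(tool()[0],manip.state()["gripper_width"])
a,b=grab("side","s11")
w=seg(im,p,(20,150,70),(32,255,255),tool()[0][:2],tool()[0][2]+.0)
print(shift((.3755,.293,.024),0.9))
cv2.imwrite("pics/m11.png",np.vstack([im[:, :],cv2.resize(a[200:350,240:480],(640,400))])[:,:].copy() if 0 else np.hstack([cv2.resize(im,(480,300)),cv2.resize(a[220:340,290:420],(325,300))]))
E
```

```text
[0.37593549 0.29294711 0.07771318] 0.16761201668022632
px (300, 145, 44, 166) rect [376.9 304.3  21.4  94.2   1.6] ell [376.  312.4  20.5 118.5]
(array([ 0.00228379, -0.01106592,  1.78581687]), np.float64(0.01653177879309453), np.float64(0.9165317787930916))
```

View pics/m11.png

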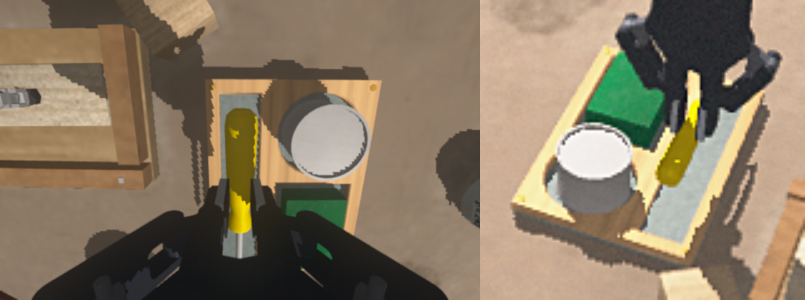

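Emit:
drive_tool --commands "5 0 0 0.8 0;5 0 0 0.6 0;5 0 0 0.37 0;5 0 0 0 0;40 0 0 0 0;40 0 0 0 0;40 0 0 0 0;40 0 0 0 0"

```text
time: 25.75
tool_pos: [0.3758, 0.293, 0.0244]
tool_rot: [0.0, 0.701, 0.713, 0.0]
contact_force: [-0.4, 0.1, 0.1]
gripper_width: 0.467
```

Emit:
drive_tool --commands "40 0 0 -0.5 0;40 0 0 -1 0;40 0 0 -1 0;40 0 0 -1 0;85 -1 0.5 0 0;85 -1 0.5 0 0;85 -1 0.5 0 0;85 -1 0.5 0 0"

```text
time: 26.75
tool_pos: [0.4384, 0.1731, 0.1307]
tool_rot: [0.0, 0.701, 0.713, 0.001]
contact_force: [0.0, 0.1, -0.2]
gripper_width: 0.998
```

```bash
python3 - <<'E'
from h import *
im,p=grab("wrist","w12"); print(tool()[0])
a,b=grab("side","s12")
w=seg(im,p,(20,150,70),(32,255,255),(.376,.305),.022)
w=seg(a,b,(20,150,70),(32,255,255),(.376,.305),.022)
print(shift((.643,-.245,.12),90))
cv2.imwrite("pics/m12.png",np.hstack([cv2.resize(im,(480,300)),cv2.resize(a[220:340,290:420],(325,300))]))
E
```

```text
[0.43992987 0.17042973 0.13082212]
px (227, 0, 30, 95) rect [376.  292.8  67.4  20.5  89. ] ell [376.6 298.6  20.   90.4]
px (359, 278, 22, 34) rect [377.8 303.6  22.6 100.3   1.6] ell [376.7 308.8  21.2 116.6]
(array([-13.98721087,   6.61827888,   0.37631258]), np.float64(-89.2719198401262), np.float64(0.72808015987381))
```

View pics/m12.png

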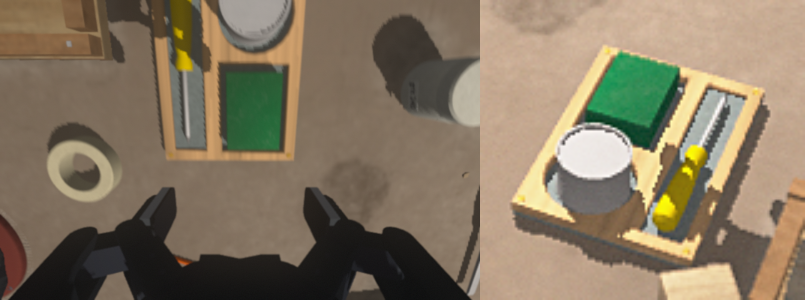

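Emit:
drive_tool --commands "85 -1 0.47 0 0;85 -1 0.47 0 0;85 -1 0.47 0 0;85 -1 0.47 0 0;85 -1 0.47 0 0;85 -1 0.47 0 10.6;85 0 0 0 10.6;85 0 0 0 10.6"

```text
time: 27.85
tool_pos: [0.5254, -0.0044, 0.1301]
tool_rot: [-0.0, 0.871, 0.491, 0.0]
contact_force: [0.0, -0.5, 0.6]
gripper_width: 0.996
```

Emit:
drive_tool --commands "85 0 0 0 10.6;85 0 0 0 10.6;85 0 0 0 10.6;85 0 0 0 10.6;85 0 0 0 10.6;85 0 0 0 7.4;85 0 0 0 0;85 0 0 0 0"

```text
time: 28.85
tool_pos: [0.5252, -0.0042, 0.1297]
tool_rot: [-0.0, 1.0, -0.01, 0.0]
contact_force: [-0.3, -0.0, 0.1]
gripper_width: 0.995
```

```bash
python3 - <<'E'
from h import *
import pickle
p=manip.camera_params("side")
print("box",cast(p,[(335,124),(428,133),(440,100)],0.).round(3).tolist(), cast(p,[(335,95),(432,105)],.1).round(3).tolist())
im,p=grab("wrist","w13"); pickle.dump(p,open("w13.pkl","wb")); print(tool()[0])
w=seg(im,p,(8,125,85),(22,200,160),(.644,-.245),.031)
print(shift((.644,-.245,.12),-91.5))
print(proj(p,[(.7,-.21,.031),(.59,-.28,.031),(.515,-.142,.016),(.363,-.34,.016)]).round())
h=cv2.cvtColor(im,cv2.COLOR_BGR2HSV)
E
```

```text
box [[0.736, -0.381, 0.0], [0.439, -0.447, 0.0], [0.457, -0.697, 0.0]] [[0.741, -0.389, 0.1], [0.439, -0.447, 0.1]]
[ 0.52521551 -0.00436377  0.12962855]
px (582, 0, 58, 119) rect [ 631.8 -241.    49.7   84.3   89.2] ell [ 622.8 -236.4   43.9  104.3]
(array([4.12237899, 7.93867613, 0.32202577]), np.float64(0.32970318492097306), np.float64(-91.17029681507903))
[[605. -42.]
 [656. 117.]
 [470. 202.]
 [629. 331.]]
```

View pics/w13.png

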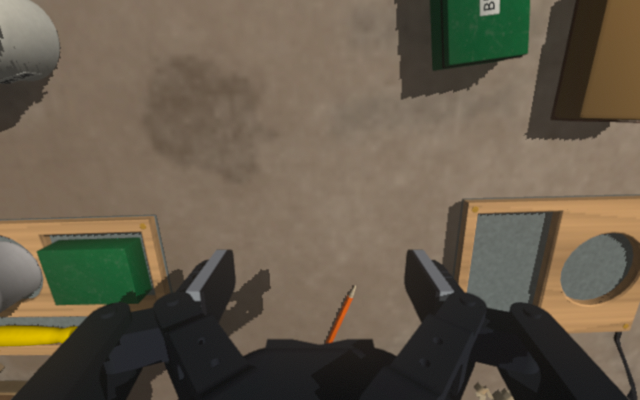

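Emit:
drive_tool --commands "85 0.5 0.98 0 0;85 0.5 0.98 0 0;85 0.5 0.98 0 0;85 0.5 0.98 0 0;85 0.5 0.98 0 0;85 0.5 0.98 0 0;85 0.5 0.98 0 0;85 0.5 0.98 0 0"

```text
time: 29.9
tool_pos: [0.6404, -0.2434, 0.1292]
tool_rot: [-0.0, 1.0, -0.011, -0.0]
contact_force: [-0.2, -0.4, 0.3]
gripper_width: 0.994
```

Emit:
drive_tool --commands "85 0 0 0 0;85 0 0 0 0;85 0 0 0 0;85 0 0 0 0;85 0 0 0 0;85 0 0 0 0;85 0 0 0 0;85 0 0 0 0"

```text
time: 30.9
tool_pos: [0.6399, -0.2425, 0.1293]
tool_rot: [0.0, 1.0, -0.011, -0.0]
contact_force: [0.1, -0.2, 0.5]
gripper_width: 0.994
```

```bash
python3 - <<'E'
from h import *
import pickle
im,p=grab("wrist","w14"); pickle.dump(p,open("w14.pkl","wb")); print(tool()[0])
w=seg(im,p,(8,120,80),(22,200,170),(.644,-.245),.031)
w=seg(im,p,(55,80,30),(90,255,255),(.688,-.124),.036)
print(shift((.644,-.245,.009),-91.5), manip.state()["joint_pos"].round(2))
h=cv2.cvtColor(im,cv2.COLOR_BGR2HSV)
for v in (170,210,240): print(v,[h[v,u].tolist() for u in range(260,390,6)])
E
```

```text
[ 0.63990234 -0.24250282  0.12927798]
px (290, 128, 74, 124) rect [ 645.1 -247.3   59.5  109.2   88. ] ell [ 645.2 -247.3   66.7  131. ]
px (119, 70, 116, 145) rect [ 688.8 -131.5  108.6   69.7    6.9] ell [ 689.5 -131.    78.3  128.4]
(array([0.13862143, 0.08016675, 4.00925895]), np.float64(0.2273571684647635), np.float64(-91.27264283153524)) [-0.47  0.27  1.55 -0.    1.33  1.12]
170 [[16, 57, 143], [16, 59, 147], [17, 60, 98], [16, 61, 79], [16, 62, 78], [16, 112, 82], [17, 133, 128], [17, 134, 129], [17, 134, 131], [17, 135, 132], [17, 134, 135], [17, 133, 136], [17, 133, 138], [17, 134, 141], [16, 131, 144], [17, 133, 146], [17, 133, 148], [16, 107, 143], [15, 65, 162], [16, 64, 164], [15, 63, 161], [15, 66, 162]]
210 [[15, 58, 155], [15, 58, 154], [15, 59, 142], [16, 62, 78], [17, 65, 78], [16, 90, 74], [17, 131, 121], [17, 132, 122], [17, 132, 124], [17, 133, 125], [17, 133, 128], [17, 133, 128], [17, 130, 131], [17, 134, 133], [17, 132, 135], [17, 132, 139], [17, 131, 140], [16, 64, 156], [15, 65, 158], [16, 63, 162], [16, 62, 165], [15, 61, 167]]
240 [[16, 60, 152], [16, 61, 154], [17, 64, 152], [15, 66, 77], [17, 60, 76], [14, 64, 76], [17, 127, 116], [17, 131, 117], [17, 128, 120], [17, 127, 122], [17, 131, 123], [17, 131, 125], [17, 129, 127], [17, 129, 128], [17, 131, 132], [17, 130, 133], [17, 130, 137], [15, 61, 158], [15, 60, 165], [16, 63, 163], [15, 61, 164], [15, 62, 160]]
```

Emit:
drive_tool --commands "85 0.17 0.15 1 0.7;85 0 0 1 0;85 0 0 1 0;85 0 0 1 0;85 0 0 0.04 0;30 0 0 0 0;30 0 0 0 0;30 0 0 0 0"

```text
time: 31.95
tool_pos: [0.6463, -0.2478, 0.0104]
tool_rot: [0.001, 1.0, -0.017, 0.002]
contact_force: [0.4, -0.1, 4.2]
gripper_width: 0.716
```

Emit:
drive_tool --commands "30 0 0 0 0;30 0 0 -1 0;30 0 0 -1 0;30 0 0 -1 0;30 -1 0 0 0;30 -1 0 0 0;30 -1 0 0 0;30 0 0 0 0"

```text
time: 32.95
tool_pos: [0.5531, -0.2435, 0.0974]
tool_rot: [-0.0, 1.0, -0.018, -0.001]
contact_force: [-0.3, 0.2, -0.7]
gripper_width: 0.721
```

```bash
python3 - <<'E'
from h import *
import pickle
im,p=grab("wrist","w15"); pickle.dump(p,open("w15.pkl","wb")); print(tool()[0],manip.state()["gripper_width"])
a,b=grab("scene","c15");a2,b2=grab("side","s15")
print(shift((.439,-.193,.014),-90))
# tray cut-outs: grey floor masks in older wide picture w1 and here
for nm,z in(("w1",.011),("w2",.011)):
    i=cv2.imread(f"pics/{nm}.png");q=pickle.load(open(nm+".pkl","rb"))
    print(nm);seg(i,q,(25,0,70),(120,40,150),(.439,-.193),z);seg(i,q,(25,0,70),(120,40,150),(.439,-.289),z)
for (i,q) in ((a,b),(a2,b2)):
    seg(i,q,(25,0,70),(120,40,190),(.439,-.193),.011);seg(i,q,(25,0,70),(120,40,190),(.439,-.289),.011)
cv2.imwrite("pics/m15.png",np.hstack([cv2.resize(im,(480,300)),cv2.resize(a2[110:230,340:470],(325,300))]))
E
```

```text
[ 0.55436526 -0.24384312  0.09794142] 0.7242506530704755
(array([-3.94414842, -1.57024021,  2.80918475]), np.float64(-1.968675118260478), np.float64(-91.96867511826048))
w1
px (416, 162, 52, 78) rect [ 439.2 -189.1  123.1   68.9    0.7] ell [ 438.6 -188.7   76.   149.7]
px (480, 178, 46, 47) rect [ 437.4 -284.9   72.2   70.5   50.7] ell [ 438.5 -284.4   68.2   73.7]
w2
px (448, 229, 47, 67) rect [ 4.396e+02 -1.889e+02  1.215e+02  6.790e+01  4.000e-01] ell [ 446.7 -190.9   71.3  136.5]
px (506, 242, 42, 41) rect [ 439.6 -283.6   72.4   67.4   13. ] ell [ 439.  -284.3   67.6   72. ]
px (383, 183, 22, 14) rect [ 460.8 -188.    51.6   77.3   87. ] ell [ 464.3 -188.2   50.3   84.7]
px (383, 183, 22, 14) rect [ 460.8 -188.    51.6   77.3   87. ] ell [ 464.3 -188.2   50.3   84.7]
px (404, 167, 26, 14) rect [ 413.  -190.5   71.4   58.3    3. ] ell [ 406.1 -193.1   57.2   74.8]
px (403, 150, 25, 10) rect [ 438.9 -286.5   73.    50.1   23.8] ell [ 438.5 -287.    52.7   74. ]
```

Emit:
drive_tool --commands "30 -0.77 -0.34 0 -1.5;30 -0.77 -0.34 0 0;30 -0.77 -0.34 0 0;30 -0.77 -0.34 0 0;30 -0.77 -0.33 0 0;30 0 0 0 0;30 0 0 0 0;30 0 0 0 0"

```text
time: 34.1
tool_pos: [0.4412, -0.1922, 0.0985]
tool_rot: [0.0, 1.0, -0.004, 0.0]
contact_force: [1.0, 0.2, -0.4]
gripper_width: 0.722
```

```bash
python3 - <<'E'
from h import *
import pickle
q=pickle.load(open("w13.pkl","rb"))
for n,u in [("TL",(467,199)),("obTL",(480,212)),("obTR",(547,211)),("rndL",(561,269)),("rndTop",(604,233))]: print(n,cast(q,u,.016)[0].round(4),cast(q,u,.006)[0].round(4))
im,p=grab("wrist","w16"); pickle.dump(p,open("w16.pkl","wb")); print(tool()[0],manip.state()["gripper_width"])
print(shift((.439,-.1905,.014),-90))
w=seg(im,p,(8,115,60),(22,200,170),tool()[0][:2],.12)
print(w.min(0),w.max(0))
seg(im,p,(25,0,60),(120,40,190),(.439,-.285),.011)
seg(im,p,(25,0,60),(120,40,190),(.49,-.19),.011)
E
```

```text
TL [ 0.5183 -0.1391  0.016 ] [ 0.5152 -0.1443  0.006 ]
obTL [ 0.5054 -0.1529  0.016 ] [ 0.5017 -0.1587  0.006 ]
obTR [ 0.505  -0.2166  0.016 ] [ 0.5013 -0.2248  0.006 ]
rndL [ 0.4429 -0.2441  0.016 ] [ 0.4368 -0.2534  0.006 ]
rndTop [ 0.4811 -0.2782  0.016 ] [ 0.4765 -0.2888  0.006 ]
[ 0.44099225 -0.19214222  0.09835475] 0.7176334699987592
(array([-0.06790768, -0.05478197,  2.81178835]), np.float64(-0.4657603411388038), np.float64(-90.4657603411388))
px (250, 145, 148, 173) rect [ 459.3 -193.4   62.4   84.    89.6] ell [ 462.6 -190.1   65.4   84.7]
[ 417.494   -224.85889] [ 501.12738 -162.08191]
px (388, 160, 88, 87) rect [ 439.1 -284.7   71.8   74.8   89.3] ell [ 438.5 -284.1   70.8   75.5]
px (269, 130, 91, 20) rect [ 493.1 -188.1   69.8   14.5   89.5] ell [ 492.5 -188.5   14.8   95.7]
```

View pics/w16.png

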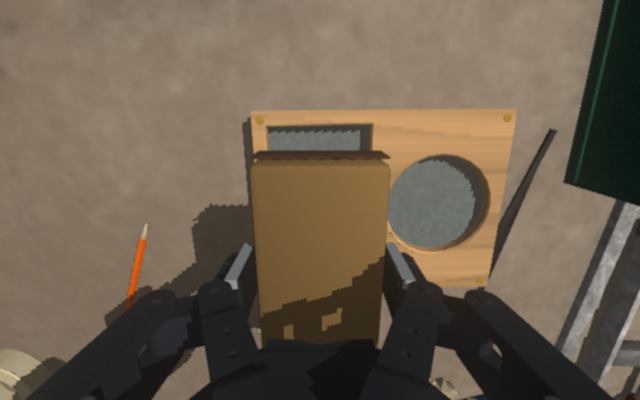

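```bash
python3 - <<'E'
from h import *
import pickle
q=pickle.load(open("w16.pkl","rb"))
for n,u in [("TL",(250,112)),("TR",(517,109)),("obL",(267,140)),("obR",(373,135)),("obTop",(320,125)),("rL",(387,200)),("rR",(490,200)),("rT",(435,154)),("rB",(440,251)),("BR",(489,288))]: print(n,cast(q,u,.016)[0].round(4))
E
```

```text
TL [ 0.5141 -0.1411  0.016 ]
TR [ 0.5151 -0.3389  0.016 ]
obL [ 0.4935 -0.1524  0.016 ]
obR [ 0.4966 -0.2325  0.016 ]
obTop [ 0.5042 -0.1926  0.016 ]
rL [ 0.4452 -0.2461  0.016 ]
rR [ 0.4445 -0.3297  0.016 ]
rT [ 0.482  -0.2809  0.016 ]
rB [ 0.3994 -0.294   0.016 ]
BR [ 0.3622 -0.3424  0.016 ]
```

Emit:
drive_tool --commands "30 -0.04 0 0.8 0.4;30 0 0 0.8 0;30 0 0 0.7 0;30 0 0 0.47 0;30 0 0 0 0;85 0 0 0 0;85 0 0 0 0;85 0 0 0 0"

```text
time: 35.15
tool_pos: [0.439, -0.1917, 0.0151]
tool_rot: [0.0, 1.0, -0.008, 0.0]
contact_force: [0.2, -0.1, -0.2]
gripper_width: 0.993
```

Emit:
drive_tool --commands "85 0 0 -0.5 0;85 0 0 -1 0;85 0 0 -1 0;85 0 0 -1 0;85 0 0 -0.5 0;85 0 0 0 0;85 0 0 0 0;85 0 0 0 0"

```text
time: 36.15
tool_pos: [0.4381, -0.1912, 0.1334]
tool_rot: [-0.001, 1.0, -0.008, -0.001]
contact_force: [0.2, 0.1, -0.3]
gripper_width: 0.995
```

```bash
python3 - <<'E'
from h import *
import pickle
im,p=grab("wrist","w17"); pickle.dump(p,open("w17.pkl","wb")); print(tool()[0])
w=seg(im,p,(8,120,70),(22,200,170),(.439,-.192),.037)
a,b=grab("side","s17")
w=seg(a,b,(8,120,50),(22,200,200),(.439,-.192),.037)
print(shift((.664,.241,.14),0))
E
```

```text
[ 0.43825522 -0.19128715  0.13358693]
px (284, 133, 80, 128) rect [ 437.  -193.9  113.    67.8    1.5] ell [ 436.  -192.9   69.9  135.8]
px (393, 159, 35, 15) rect [ 429.8 -188.1   60.    95.9   89.3] ell [ 423.5 -186.9   57.5  108.2]
(array([  7.30037206, -14.52447749,  -0.20259468]), np.float64(89.13139092399402), np.float64(-90.86860907600598))
```

Emit:
drive_tool --commands "85 0.49 -0.97 -0.03 0;85 0.49 -0.97 -0.03 0;85 0.49 -0.97 -0.03 0;85 0.49 -0.97 -0.03 0;85 0.49 -0.97 -0.03 0;85 0.49 -0.97 -0.03 0;85 0.49 -0.97 -0.03 0;85 0.49 -0.97 -0.03 0"

```text
time: 37.25
tool_pos: [0.5602, 0.0403, 0.1415]
tool_rot: [0.0, 1.0, -0.008, -0.001]
contact_force: [0.0, -0.4, -0.1]
gripper_width: 0.997
```

Emit:
drive_tool --commands "85 0.49 -0.97 0 0;85 0.49 -0.97 0 0;85 0.49 -0.97 0 0;85 0.49 -0.97 0 0;85 0.49 -0.97 0 0;85 0.49 -0.97 0 0;85 0.44 -0.97 0 -10.6;85 0 0 0 -10.6"

```text
time: 38.25
tool_pos: [0.6648, 0.2433, 0.1411]
tool_rot: [-0.0, 0.984, 0.181, -0.001]
contact_force: [-0.3, -0.9, 0.2]
gripper_width: 0.996
```

Emit:
drive_tool --commands "85 0 0 0 -10.6;85 0 0 0 -10.6;85 0 0 0 -10.6;85 0 0 0 -10.6;85 0 0 0 -10.6;85 0 0 0 -10.6;85 0 0 0 -4.3;85 0 0 0 0"

```text
time: 39.25
tool_pos: [0.6643, 0.2413, 0.1413]
tool_rot: [-0.0, 0.718, 0.696, -0.001]
contact_force: [0.2, 0.4, -0.1]
gripper_width: 0.994
```

```bash
python3 - <<'E'
from h import *
import pickle
im,p=grab("wrist","w18"); pickle.dump(p,open("w18.pkl","wb")); print(tool()[0])
w=seg(im,p,(0,0,130),(180,42,255),(.664,.241),.068);print(w.min(0),w.max(0))
h=cv2.cvtColor(im,cv2.COLOR_BGR2HSV);u,v=proj(p,[.664,.241,.068])[0].astype(int);print(u,v)
print([h[v,c].tolist() for c in range(u-90,u+91,9)]);print([h[r,u].tolist() for r in range(v-90,v+91,9)])
g=cv2.medianBlur(cv2.cvtColor(im,cv2.COLOR_BGR2GRAY),5)
c=cv2.HoughCircles(g,cv2.HOUGH_GRADIENT,1,40,param1=80,param2=18,minRadius=35,maxRadius=75)
for x,y,r in c[0]: print((x,y,r),cast(p,(x,y),.068)[0].round(4))
print(shift((.664,.241,.03),0))
E
```

```text
[0.66434576 0.24130496 0.14142119]
px (279, 165, 81, 76) rect [663.7 246.2  60.9  62.1  88.2] ell [664.  246.2  60.6  62.7]
[632.6564  215.62207] [694.59937 276.75928]
319 210
[[16, 69, 140], [15, 69, 141], [15, 71, 140], [15, 71, 144], [17, 70, 145], [15, 66, 144], [22, 34, 204], [22, 33, 199], [22, 33, 201], [22, 33, 206], [21, 33, 206], [21, 33, 206], [21, 34, 205], [23, 35, 203], [22, 33, 208], [15, 58, 146], [17, 59, 148], [17, 57, 143], [16, 57, 144], [16, 61, 133], [16, 57, 148]]
[[15, 59, 146], [15, 58, 146], [15, 57, 71], [15, 54, 76], [20, 26, 89], [22, 35, 133], [22, 33, 202], [22, 34, 203], [22, 34, 205], [22, 32, 206], [21, 33, 206], [21, 33, 206], [21, 35, 206], [21, 34, 208], [16, 61, 150], [15, 65, 148], [16, 66, 147], [15, 64, 148], [16, 67, 145], [16, 65, 149], [16, 65, 149]]
(np.float32(321.5), np.float32(202.5), np.float32(38.2)) [0.6656 0.2474 0.068 ]
(np.float32(68.5), np.float32(121.5), np.float32(55.3)) [0.4843 0.3147 0.068 ]
(np.float32(24.5), np.float32(125.5), np.float32(56.6)) [0.4501 0.3133 0.068 ]
(np.float32(85.5), np.float32(208.5), np.float32(67.8)) [0.4794 0.2482 0.068 ]
(np.float32(512.5), np.float32(62.5), np.float32(61.2)) [0.7988 0.3433 0.068 ]
(np.float32(303.5), np.float32(2.5), np.float32(39.9)) [0.6581 0.3828 0.068 ]
(np.float32(135.5), np.float32(236.5), np.float32(65.4)) [0.5144 0.2233 0.068 ]
(np.float32(543.5), np.float32(105.5), np.float32(40.8)) [0.8254 0.3146 0.068 ]
(np.float32(625.5), np.float32(87.5), np.float32(50.4)) [0.8827 0.3256 0.068 ]
(np.float32(435.5), np.float32(128.5), np.float32(63.2)) [0.7493 0.3006 0.068 ]
(np.float32(92.5), np.float32(85.5), np.float32(36.6)) [0.5082 0.3382 0.068 ]
(array([-0.00930544, -0.00704951,  3.71405301]), np.float64(-1.8514956895361792), np.float64(-1.8514956895361827))
```

Emit:
drive_tool --commands "85 0.16 0 1 0;85 0 0 1 0;85 0 0 1 0;85 0 0 1 0;85 0 0 0.05 0;30 0 0 0 0;30 0 0 0 0;30 0 0 0 0"

```text
time: 40.3
tool_pos: [0.666, 0.2465, 0.0227]
tool_rot: [0.001, 0.718, 0.696, 0.001]
contact_force: [0.4, 0.1, 2.9]
gripper_width: 0.752
```

Emit:
drive_tool --commands "30 0 0 0 0;30 0 0 -0.5 0;30 0 0 -0.8 0;30 0 0 -0.8 0;30 0 0 -0.8 0;30 0 0 -0.4 0;30 0 0 0 0;30 0 0 0 0"

```text
time: 41.3
tool_pos: [0.664, 0.246, 0.1184]
tool_rot: [-0.001, 0.718, 0.696, -0.001]
contact_force: [0.2, 0.4, -2.1]
gripper_width: 0.755
```

```bash
python3 - <<'E'
from h import *
im,p=grab("wrist","w19"); s=manip.state();print(tool()[0],s["gripper_width"],s["contact_force"])
t=tool()[0]
w=seg(im,p,(0,0,100),(180,45,255),t[:2],t[2]-.02+.068)
print(shift((.4405,-.2875,.12),0))
E
```

```text
[0.66381203 0.24594822 0.11802769] 0.7580473493869722 [ 7.88300337e-01 -2.77375152e-04 -1.32170122e+00]
px (240, 233, 159, 116) rect [663.6 254.1  50.4  60.2  88.3] ell [664.4 250.9  46.8  60.8]
(array([-18.00342647,  -6.89017527,  -0.03441346]), np.float64(-1.772954810337879), np.float64(-1.7729548103378814))
```

Emit:
drive_tool --commands "30 -1 -0.38 0 0;30 -1 -0.38 0 0;30 -1 -0.38 0 0;30 -1 -0.38 0 0;30 -1 -0.38 0 0;30 -1 -0.38 0 0;30 -1 -0.38 0 0;30 -1 -0.38 0 0"

```text
time: 42.35
tool_pos: [0.5649, 0.0083, 0.1184]
tool_rot: [-0.001, 0.718, 0.696, -0.001]
contact_force: [0.3, 0.0, -1.8]
gripper_width: 0.751
```

Emit:
drive_tool --commands "30 -1 -0.38 0 0;30 -1 -0.38 0 0;30 -1 -0.38 0 0;30 -1 -0.38 0 0;30 -1 -0.38 0 0;30 -1 -0.38 0 0;30 -1 -0.38 0 0;30 -1 -0.38 0 0"

```text
time: 43.35
tool_pos: [0.4665, -0.2285, 0.1186]
tool_rot: [-0.001, 0.718, 0.696, -0.0]
contact_force: [0.4, -0.3, -0.7]
gripper_width: 0.755
```

Emit:
drive_tool --commands "30 -1 -0.38 0 0;30 -1 -0.4 0 0;30 0 0 0 0;30 0 0 0 0;30 0 0 0 0;30 0 0 0 0;30 0 0 0 0;30 0 0 0 0"

```text
time: 44.35
tool_pos: [0.4425, -0.287, 0.1198]
tool_rot: [0.0, 0.718, 0.696, 0.0]
contact_force: [0.5, 0.2, -2.1]
gripper_width: 0.753
```

```bash
python3 - <<'E'
from h import *
im,p=grab("wrist","w20"); s=manip.state();print(tool()[0],s["gripper_width"],s["contact_force"])
print(shift((.4405,-.2885,.0255),0))
w=seg(im,p,(8,120,60),(22,200,170),(.439,-.192),.037)
g=cv2.inRange(cv2.cvtColor(im,cv2.COLOR_BGR2HSV),(25,0,50),(120,40,190))
u,v=proj(p,[.4405,-.26,.006])[0];print(u,v)
for c in cv2.findContours(g,cv2.RETR_EXTERNAL,cv2.CHAIN_APPROX_NONE)[0]:
    if cv2.contourArea(c)>200: w=cast(p,c[:,0],.011); print(cv2.boundingRect(c),w.min(0).round(3),w.max(0).round(3))
E
```

```text
[ 0.44243291 -0.287073    0.11978402] 0.7535180224800706 [ 0.1206304  -0.12095334 -1.28794028]
(array([-0.04925702, -0.06333642,  3.14279693]), np.float64(-1.755065515605068), np.float64(-1.7550655156050736))
px (261, 33, 124, 92) rect [ 448.  -192.2   60.3   85.7   89.5] ell [ 450.6 -191.6   69.8   94.5]
316.69921947063546 166.15970706172294
(572, 330, 62, 11) [ 0.707 -0.457  0.011] [ 0.777 -0.445  0.011]
(153, 318, 42, 36) [ 0.261 -0.458  0.011] [ 0.303 -0.413  0.011]
(273, 153, 85, 55) [ 0.4   -0.295  0.011] [ 0.476 -0.248  0.011]
```

Emit:
drive_tool --commands "30 -0.06 -0.07 0.9 0;30 0 0 0.9 0;30 0 0 0.8 0;30 0 0 0.53 0;30 0 0 0 0;85 0 0 0 0;85 0 0 0 0;85 0 0 0 0"

```text
time: 45.4
tool_pos: [0.4402, -0.2889, 0.0258]
tool_rot: [0.0, 0.718, 0.696, -0.0]
contact_force: [-0.2, 0.3, -1.0]
gripper_width: 0.999
```

Emit:
drive_tool --commands "85 0 0 -0.5 0;85 0 0 -1 0;85 0 0 -1 0;85 0 0 -1 0;85 0 0 -1 0;85 -1 0 -1 0;85 -1 0 -0.5 0;85 0 0 0 0"

```text
time: 46.4
tool_pos: [0.4389, -0.351, 0.2089]
tool_rot: [0.002, 0.719, 0.695, -0.0]
contact_force: [-0.1, -0.5, -0.3]
gripper_width: 0.992
```

```bash
python3 - <<'E'
from h import *
im,p=grab("wrist","w21"); s=manip.state();print(tool()[0],s["contact_force"])
print("jar@.074");w=seg(im,p,(0,0,120),(180,45,255),(.44,-.288),.074);print(w.min(0),w.max(0))
print("blk");w=seg(im,p,(8,120,60),(22,200,170),(.439,-.192),.037)
for n in ("side","scene"):
    a,b=grab(n,n+"21"); print(n)
    for nm,lo,hi,X,z in [("jar",(0,0,130),(180,45,255),(.44,-.288),.074),("tin",(0,0,110),(180,40,255),(.4515,.3195),.051),("flat",(55,80,30),(90,255,255),(.452,.2185),.032),("latch",(55,80,30),(90,255,255),(.688,-.124),.036),("wax",(18,60,130),(32,140,255),(.655,.409),.028)]:
        print(nm,end=" ");seg(a,b,lo,hi,X,z)
    if n=="side":
        a0=cv2.imread("pics/side0.png");print("before")
        seg(a0,b,(55,80,30),(90,255,255),(.688,-.124),.036);seg(a0,b,(18,60,130),(32,140,255),(.655,.409),.028)
    else:
        a0=cv2.imread("pics/scene0.png");seg(a0,b,(55,80,30),(90,255,255),(.688,-.124),.036);seg(a0,b,(18,60,130),(32,140,255),(.655,.409),.028)
E
```

```text
[ 0.43849368 -0.34945665  0.20717978] [ 0.37675785 -0.07526576 -1.02339612]
jar@.074
px (285, 84, 69, 74) rect [ 441.  -289.6   63.1   61.2   27. ] ell [ 441.4 -288.8   60.4   64.7]
[ 408.95148 -319.888  ] [ 471.85022 -255.12155]
blk
px (253, 0, 116, 58) rect [ 436.4 -201.6   49.3  108.6   88.9] ell [ 436.  -201.4   54.4  132.4]
side
jar px (406, 130, 22, 12) rect [ 442.8 -289.    61.2   66.2   16. ] ell [ 441.8 -289.1   61.2   65. ]
tin px (321, 272, 30, 20) rect [447.1 323.5  60.6  54.3  23.5] ell [447.7 323.7  54.5  60.1]
flat px (332, 242, 37, 37) rect [449.2 228.6  66.5 106.3   0.9] ell [448.4 227.4  73.7 113.8]
latch px (297, 149, 41, 25) rect [ 679.1 -102.4  120.   104.2    7. ] ell [ 679.3 -102.4  110.6  133.2]
wax px (218, 298, 27, 10) rect [627.7 446.2  53.7  21.4  33.5] ell [628.7 444.   21.7  51.4]
before
px (297, 149, 41, 25) rect [ 679.2 -103.5  120.   106.4    7. ] ell [ 678.  -103.   111.3  136.1]
px (220, 298, 25, 10) rect [626.  445.   49.8  20.8  34.4] ell [627.1 444.5  20.1  53.6]
scene
jar px (0, 56, 479, 344) rect [8.0080e+02 6.8900e+01 1.0361e+03 1.7191e+03 3.0000e-01] ell [ 832.6   62.3 1071.1 1612.6]
tin px (299, 273, 28, 30) rect [442.5 331.6  68.7  97.2  31.9] ell [441.7 333.4  70.6 100.6]
flat px (316, 252, 33, 30) rect [447.3 226.6  66.6  97.2   1. ] ell [447.2 225.9  73.  107. ]
latch px (309, 165, 34, 23) rect [ 678.2 -108.5  120.6   92.2    6.8] ell [ 676.2 -106.3   94.3  130.3]
wax px (219, 283, 26, 13) rect [625.6 435.7  67.5  34.8  48.8] ell [627.6 433.8  38.2  65.7]
px (309, 165, 34, 23) rect [ 677.9 -108.2  119.8   95.     8.7] ell [ 676.  -106.6   95.3  129.8]
px (219, 283, 26, 13) rect [625.9 435.5  67.5  34.1  48.8] ell [627.9 433.9  37.6  65.7]
```

```bash
python3 -c "
from plant import manip
print(manip.job_done())"
```

```text
the job is handed in; nothing more can be done
None
```

I made up both kits in the order you gave, and handed the job in after about 46 s on the robot's clock. The arm was clear of everything at hand-in.

**Fixing kit:** the last picture I viewed of this tray shows the grey tin, small green case and screwdriver all down in their cut-outs.

**Rubbing-down kit:** I checked this one by measurement only, because I had already viewed my 16 pictures.
- **White jar:** the wrist and side cameras agree to about 1 mm on its lid, at the height it should have when seated. It sits at (0.441, −0.289) m, against a cut-out centre of about (0.440, −0.288) m.
- **Sanding block:** straight after release it measured 113 mm long (114 mm given) at its seated height, and it was centred within about 2 mm. Its width read 68 mm (63 mm given), probably because tray wood was included. The later readings from the side and wrist cameras had the block partly hidden or out of frame, so I didn't rely on them.

**Left where they were:** the latch case and the wax tin read within about 2 mm of their starting positions in both fixed cameras.

**Failed checks:** one automatic reading of the jar, from the scene camera, failed because it picked up the background. I ignored it. The side and scene camera readings of the tin and flat case included their sides, so they were only rough.

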